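Take the matching greased bush with the tongs

ROBOT

A 6-joint arm with a two-finger parallel gripper is mounted at the origin on the work surface. World frame = base frame: x ahead of the robot, y to its left, z up, the work surface at z = 0. Lengths are in mm, angles in degrees, forces in N, time in s.
With the tool pointing down it reaches from about 425 to 950 mm from the base axis. Payload 14.7 kg.
Tool frame: the origin (TCP) lies on the centre line of the jaws, within the pads' length; the fingertips stand 25 mm ahead of it and the grasp point (between the pads) lies 6 mm ahead of it (robot.finger_overhang is the distance from the TCP to the fingertips, in mm); z points along the fingers, y is the line along which they close (so a half turn about z gives the same grasp; the last joint's range is limited). The gripper opens to 85 mm and grips with 20 to 120 N. Pads are 22 mm wide; open, the fingers measure 114 mm over their backs; the gripper's body (76 mm by 85 mm) begins 54 mm behind the grasp point. The pads swing forward as they close: fully open they stand 13 mm farther back than shut.
Start: joints at [65.856, 27.513, 91.461, -0, 61.026, -2.67], TCP at [237.932, 604.881, 256.297] pointing down, gripper open.
Joint ranges: [-157.49, 157.49], [-46.99, 117.5], [13.45, 153.17], [-89.5, 269.5], [5.16, 153.95], [-167.48, 167.48]. Speed limits (degrees/s): [108.29, 108.29, 136.94, 172.46, 172.46, 172.46].

INTERFACE

Orientations are given as [roll, pitch, yaw] about the fixed x, y, z axes, in that order (R = Rz(yaw) Ry(pitch) Rx(roll)).
In Python, from plant import robot gives the robot as it stands.
- The arm moves only by the shell command python3 -m crank 'ROWS'. ROWS is JSON, a list of rows, each a list of 7 numbers: the shift along the world's x, y, z normalised to -1 to 1, where 1 is 0.5 m, then the turn, a rotation vector about the world's x, y, z normalised to -1 to 1, where 1 is 90 degrees, then the opening, from 0 (shut) to 1 (fully open). In form: [[tx, ty, tz, ax, ay, az, fingers], ...]. A call has exactly 5 rows; each row is the pose to reach, as a shift and turn from the pose commanded when the call began; what a row does not reach only later rows make up. A row lasts 1/10 s, in which the tool goes at most 50 mm and 8.59 degrees, less where a joint would pass 70% of its speed; a pose out of reach is approached as far as the arm can. A call with a number of a shift or a turn outside -1 to 1 is refused whole. A call with a gripper value outside its range is refused whole. The fingers move at their own pace and stop on an object; the grip force is fixed at half the most. Time passes only in rows, so rows that repeat a pose let the fingers close, or fill a call up. It gives the time, the measured TCP pose, the force, the opening and the grip force at its end, in the units of the state.
- robot.get_state(): the state, without advancing time (a new reading comes with each control period).
- robot.grab_frame(name): name is "scene" or "side" or "wrist"; returns (picture, depth): 400x640x3 uint8, red, green, blue; 400x640 float32, mm along the optical axis (not along the pixel's ray), 0 where there is no reading.
- robot.camera_params(name): a dict with "fx", "fy", "cx", "cy" (pixels), "k1" (the pictures are not rectified: a ray, as slopes to the right and down, at radius r is drawn at 1 + k1 r^2 times it, then the intrinsics apply), "rvec" (rotation vector, rad) and "tvec" (3), from world to camera coordinates, as OpenCV has them; the wrist camera has in their place "T_tool_cam" (4x4, takes a point from camera to tool coordinates, whose origin is the TCP and whose axes are the flange's). Camera axes: x right, y down, z forward; pixel columns grow to the right and rows downward; lengths in mm; the calibration is good to about 2 mm. A picture is of the moment at which its call begins: read the wrist's pose just before it. camera_params takes no time and is no camera call.
- robot.close_job(): hands the job in; it is judged then, once.
Trained networks look in the newest picture that a camera, given by its name, has taken for a name from the list of things; names that differ only in an ending like _2 or _b are one class to them, and where a whole thing is asked for, a point or a joint stands for the part that bears it (a point fixed in the world has none). Each returns a list of dicts, best first, with "p" (0 to 1); they miss things now and then, are a little off and sometimes report something else, mostly with a low value. They report only what shows in the picture. A call takes as long as a camera call. They do not tell look-alikes from the thing itself.
- robot.search_frame(target, camera): "xyz" ([x, y, z] in mm, in the coordinates of the camera as it stood for that picture, good to about 4 mm: the middle of the surface that is visible of it).
- robot.pinpoint(target, camera): "xyz" ([x, y, z] in mm, in the coordinates of the camera as it stood for that picture, good to about 4 mm: a listed point, or the origin of a listed thing).
The state is a dict: "time_s": time; "joints": joint angles; "dq": joint speeds; "effort": joint torques, N m; "position": TCP position; "ee_rot": TCP orientation; "force": force on the tool from outside, world axes, zero at the start; "torque": the same for the moment, N m; "finger_gap": finger opening in mm; "grasp_force": force on a finger pad.
Only numpy, scipy, OpenCV 4.12 (cv2) and the standard library are available. Lean on these libraries where they do the work, as an engineer would, in place of code of your own. Each camera call takes 0.05 s, during which the arm holds its last target. There are 200 camera calls.

TASK

The old bush lying in the green job tray shows which colour this car needs. Take the spring tongs off their rest with the gripper, close them on the new greased bush of that colour on the aluminium stand and lift it with the tongs at least 12 cm; finish while holding it up there, still, between the tips of the tongs. Never touch a bush with the gripper itself, and leave the other bushes and the things on the desk where they are.

Things in the scene. Friction and masses are not known exactly. Their poses are not given: they have to be found in the camera images.
- tongs_grip (a point): Steel spring tongs, 215 mm long, lying flat on the rest, 120 g, balanced near this point: midway between and half-way up the black grip pads outside the arms (48 mm long, 20 mm high). x points to the tips, y across (squeeze along it), z up. Over the pads: 57 mm free, 50 mm is good for carrying them open, 41 mm when closed on a bush. The hinge end is 100 mm behind, 26 mm wide.
- tongs_tip (a point): Point midway between the two orange tips of the tongs, 90 mm ahead (x) of the grip point at the same height. The tips are 32 mm long, 24 mm high and 4 mm thick; the gap between them is 60 mm when free and shrinks 1.9 mm for each millimetre that the black pads come together
- tongs_left (a joint): How far each arm of the tongs is squeezed, rad: 0 free and open, about 0.08 closed on a bush, 0.12 the limit. They spring open by themselves: the squeeze at the pads is 5 N when barely squeezed, 10 N at 41 mm; beyond that the force goes into the bush (20 to 60 N at the pads is a firm hold).
- rest_mid (a point): Tong rest: a dark base plate 190 x 75 x 6 mm with two steel bars across it, tops 35 mm above the desk, 70 mm behind and 52 mm ahead of its middle; under the black pads there is only the base plate. The point is the middle of its underside; x runs along it towards the tips of the tongs
- stand_top (a point): Aluminium stand 85 (x) x 280 (y) x 30 mm with three black spots in a row along its y, 90 mm apart, each carrying a new bush. The point is the centre of its upper face; the robot's side of the stand is -x, and is free
- new_red_mid (a point): New, freshly greased red suspension bush on the aluminium stand: diameter 30 mm, 42 mm tall, with a 6 mm high flange of diameter 36 mm at its foot and a steel eye in its top; stands upright. The point is its centre, 21 mm above its foot. Weight about 40 g
- new_yellow_mid (a point): New, freshly greased yellow suspension bush on the aluminium stand: diameter 30 mm, 42 mm tall, with a 6 mm high flange of diameter 36 mm at its foot and a steel eye in its top; stands upright. The point is its centre, 21 mm above its foot. Weight about 40 g
- new_blue_mid (a point): New, freshly greased blue suspension bush on the aluminium stand: diameter 30 mm, 42 mm tall, with a 6 mm high flange of diameter 36 mm at its foot and a steel eye in its top; stands upright. The point is its centre, 21 mm above its foot. Weight about 40 g
- job_tray_in (a point): Green job tray, 110 x 110 mm, 22 mm high, holding one old bush; the point is the centre of its inner floor
- scrap_tray_in (a point): Black scrap tray, 90 x 180 mm, 22 mm high, holding the two other old bushes; the point is the centre of its inner floor
- old_red_mid (a point): Old, dirty red bush in the green or the black tray, same shape as the new ones with a dark band round it; the point is its centre, 21 mm above its foot
- old_yellow_mid (a point): Old, dirty yellow bush in the green or the black tray, same shape as the new ones with a dark band round it; the point is its centre, 21 mm above its foot
- old_blue_mid (a point): Old, dirty blue bush in the green or the black tray, same shape as the new ones with a dark band round it; the point is its centre, 21 mm above its foot
- sanitiser: Clear bottle, diameter 54 mm, 150 mm tall, stays where it is; origin under its centre
- mug: Blue mug, diameter 76 mm, 85 mm tall, stays where it is; origin under its centre
- pen_cup: Dark steel pen cup with pens, diameter 72 mm, 165 mm tall with the pens, stays where it is; origin under its centre
- stapler: Blue and black stapler, 130 x 36 x 45 mm, stays where it is; origin under its centre
There are look-alikes about, which are no part of the job. Leave any white look-alike of the part that bears old_yellow_mid alone.

How it is judged:
By the outcome, as a careful person would: the job done as asked, in the order asked, and still so for the second after the job is handed in, while the arm keeps its last pose, push and grip.
It also fails if it takes over 42 s, if anything falls off the work surface, if the arm or the gripper's body presses on something with over 40 N, if the wrist force passes 120 N, or if a joint passes its speed limit or range.

## Working session

There is one attempt and no reset: what is moved stays moved. The work goes in short steps, Python scripts to look and compute and a shell command to move; the robot and the scene stay as the last step left them, time stands still between calls to the robot, and variables do not carry over. Pictures are saved under pics/ and viewed, at most 13 in all, crops included, and the job is handed in when it is done.

```bash
ls; mkdir -p pics; cat > h.py <<'E'
import numpy as np, cv2
from scipy.spatial.transform import Rotation as R
from plant import robot
def Tcam(name, st=None):
    p=robot.camera_params(name)
    if 'rvec' in p:
        Rm=cv2.Rodrigues(np.array(p['rvec'],float))[0]; T=np.eye(4); T[:3,:3]=Rm.T; T[:3,3]=-Rm.T@np.array(p['tvec'],float).ravel(); return T
    st=st or robot.get_state(); T=np.eye(4); T[:3,:3]=R.from_euler('xyz',st['ee_rot'],degrees=True).as_matrix(); T[:3,3]=st['position']
    return T@np.array(p['T_tool_cam'])
def w(T,x): return (T[:3,:3]@np.array(x)+T[:3,3])
def pix(name,x):
    p=robot.camera_params(name); a,b=x[0]/x[2],x[1]/x[2]; s=1+p['k1']*(a*a+b*b)
    return [round(p['fx']*a*s+p['cx']),round(p['fy']*b*s+p['cy'])]
def ray(name,T,u,v):
    p=robot.camera_params(name); K=np.array([[p['fx'],0,p['cx']],[0,p['fy'],p['cy']],[0,0,1.]])
    q=cv2.undistortPoints(np.array([[[u,v]]],float),K,np.array([p['k1'],0,0,0,0.]))[0,0]
    return T[:3,:3]@np.array([q[0],q[1],1]), T[:3,3]
def look(name,targets,f='pinpoint',img=None):
    st=robot.get_state(); im,d=robot.grab_frame(name); T=Tcam(name,st)
    for t in targets:
        for r in getattr(robot,f)(t,name)[:3]:
            if r['p']>.2: print(name,t,round(r['p'],2),w(T,r['xyz']).round(1),pix(name,r['xyz']))
    if img: cv2.imwrite(img,im[:,:,::-1])
    return im,d,T
E
python3 - <<'E'
from h import *
print(robot.get_state())
t=['tongs_grip','tongs_tip','rest_mid','stand_top','new_red_mid','new_yellow_mid','new_blue_mid','job_tray_in','old_red_mid','old_yellow_mid','old_blue_mid']
for c in ['scene','side']: look(c,t,img=f'pics/{c}0.png')
a=cv2.imread('pics/scene0.png');b=cv2.imread('pics/side0.png')
E
```

```text
pics
{'time_s': 0.0, 'joints': array([ 6.58549184e+01,  2.75517769e+01,  9.14948523e+01,  6.36420812e-05,
        6.10257127e+01, -2.66881322e+00]), 'dq': array([-0.01606748,  0.05872766,  0.03417061, -0.01033923,  0.0362424 ,
       -0.07289047]), 'effort': array([ 4.15116199e-03, -9.50651836e+01, -4.30178475e+01, -7.10183826e-05,
        1.28150621e-02, -4.44248849e-05]), 'position': array([237.78208991, 604.52354473, 255.64343814]), 'ee_rot': array([-1.79927739e+02, -3.42401441e-03,  1.58523699e+02]), 'force': array([-0.07555328, -0.48190173,  0.89006878]), 'torque': array([-0.0170303 , -0.02503062,  0.0124072 ]), 'grasp_force': 0.0, 'finger_gap': 85.5682794388506}
scene tongs_grip 0.72 [608.3  69.8  50.8] [349, 187]
scene tongs_grip 0.67 [ 503.6 -267.3   42.2] [229, 244]
scene tongs_tip 0.92 [ 593.7 -257.    43. ] [257, 261]
scene rest_mid 0.86 [ 507.5 -271.8   -1.9] [231, 257]
scene stand_top 0.74 [605.6  67.7  32.3] [348, 192]
scene stand_top 0.61 [ 632.3 -444.4    1.8] [209, 334]
scene new_red_mid 0.77 [611.4  73.4  52.4] [351, 187]
scene new_yellow_mid 0.69 [607.6 151.9  54.4
[... 712 characters left out ...]
.87 [ 501.3 -266.2   -1.4] [342, 276]
side stand_top 0.96 [601.9  67.2  28.1] [317, 184]
side new_red_mid 0.67 [ 588.2 -251.    41.5] [364, 252]
side new_red_mid 0.55 [605.4  69.9  53.6] [318, 179]
side new_red_mid 0.27 [ 452.7 -480.7   -4.2] [368, 349]
side new_yellow_mid 0.66 [604.3 150.7  51. ] [307, 165]
side new_blue_mid 0.45 [601.2 -16.8  47.1] [329, 197]
side job_tray_in 0.75 [437.3 362.9   3.7] [243, 154]
side old_red_mid 0.52 [436.3 368.6  21.1] [242, 150]
side old_yellow_mid 0.69 [ 643.7 -143.2   17.4] [360, 224]
side old_yellow_mid 0.64 [ 713.3 -265.6   22.8] [400, 242]
side old_yellow_mid 0.52 [ 743.7 -139.8   24.4] [385, 210]
side old_blue_mid 0.47 [746.3 -54.4  28.3] [371, 192]
```

View pics/scene0.png

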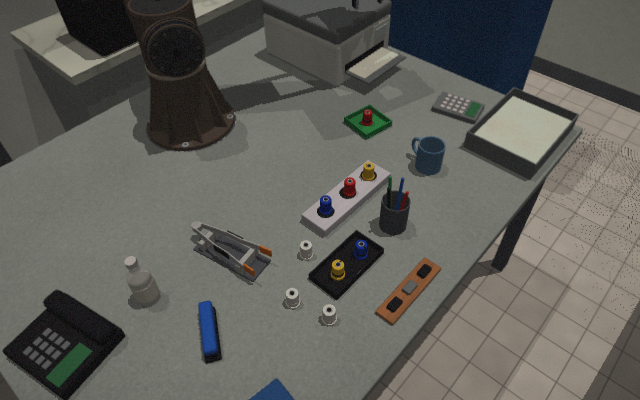

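```bash
python3 - <<'E'
import cv2,numpy as np
a=cv2.imread('pics/scene0.png');b=cv2.imread('pics/side0.png')
A=cv2.resize(a[95:150,320:420],(800,440),interpolation=2)[:300]
r=lambda m:cv2.resize(m,(400,300),interpolation=2)
cv2.imwrite('pics/c1.png',np.vstack([np.hstack([r(a[95:155,325:405]),r(b[120:180,200:280])]),np.hstack([r(a[140:230,290:410]),r(b[215:305,300:420])])]))
E
```

```text
(no output)
```

View pics/c1.png

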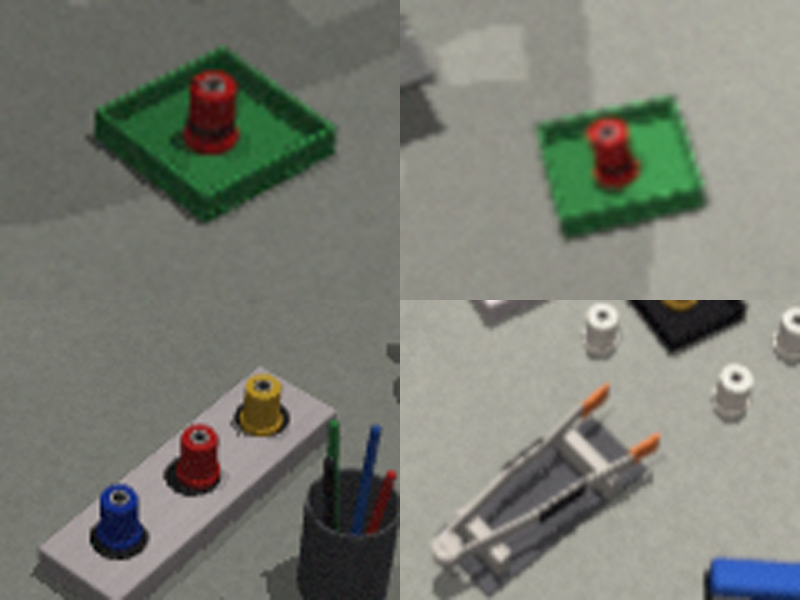

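View pics/side0.png

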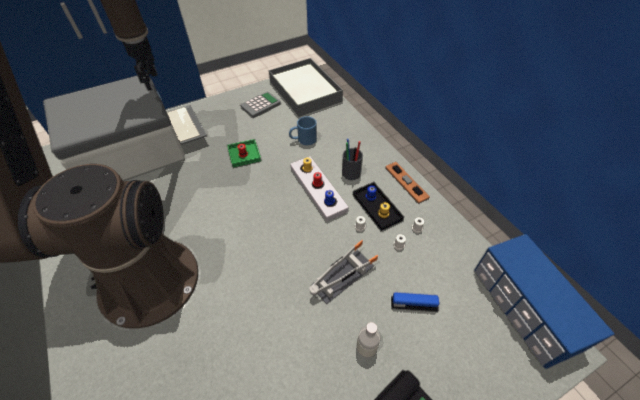

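The green job tray holds a red old bush (scene 366,116). There are two red candidates: that old one, and the new one in the middle of the stand (scene 350,187, with no dark band). The stand one is the target, and the crops confirm it. The tongs lie on their rest at scene (229,244), with the tips towards +x. The white bushes at (306,250), (292,298) and (329,314) are look-alikes and stay put. Next I move above the tongs.

```bash
python3 -m crank '[[0.06,-0.08,0,0,0,-0.095,1],[0.12,-0.16,0,0,0,-0.19,1],[0.18,-0.24,0,0,0,-0.285,1],[0.24,-0.32,0,0,0,-0.38,1],[0.3,-0.4,0,0,0,-0.475,1]]'
python3 -m crank '[[0.036,-0.09,0,0,0,-0.095,1],[0.072,-0.18,0,0,0,-0.19,1],[0.108,-0.27,0,0,0,-0.285,1],[0.144,-0.36,0,0,0,-0.38,1],[0.18,-0.45,0,0,0,-0.475,1]]'
python3 -m crank '[[0.012,-0.098,0,0,0,-0.095,1],[0.024,-0.196,0,0,0,-0.19,1],[0.036,-0.294,0,0,0,-0.285,1],[0.048,-0.392,0,0,0,-0.38,1],[0.06,-0.49,0,0,0,-0.475,1]]'
python3 -m crank '[[0,-0.08,0,0,0,-0.06,1],[-0.01,-0.16,0,0,0,-0.12,1],[-0.01,-0.24,0,0,0,-0.18,1],[-0.01,-0.32,0,0,0,-0.24,1],[-0.01,-0.39,0,0,0,-0.24,1]]'
```

```text
time_s: 1.7
position: [388.8, 403.3, 256.5]
ee_rot: [180.0, -0.0, 115.4]
force: [1.0, 0.5, 0.1]
finger_gap: 85.5
grasp_force: 0.0
time_s: 2.2
position: [478.4, 178.0, 256.5]
ee_rot: [180.0, -0.0, 72.7]
force: [1.9, 0.2, 0.6]
finger_gap: 85.8
grasp_force: 0.0
time_s: 2.7
position: [507.9, -67.2, 256.6]
ee_rot: [180.0, -0.0, 29.9]
force: [0.8, 0.5, -1.5]
finger_gap: 85.4
grasp_force: 0.0
time_s: 3.2
position: [502.7, -262.2, 256.4]
ee_rot: [180.0, -0.0, 8.4]
force: [-0.3, 1.0, -0.1]
finger_gap: 85.3
grasp_force: 0.0
```

```bash
python3 - <<'E'
from h import *
print(robot.get_state()['position'],robot.get_state()['ee_rot'])
im,d,T=look('wrist',['tongs_grip','tongs_tip','rest_mid'],img='pics/w1.png')
np.savez('w1',d=d,T=T)
p=robot.camera_params('wrist');print(p['T_tool_cam'])
# point cloud of things with z 30..60: 
v,u=np.mgrid[0:400:2,0:640:2]; K=np.array([[p['fx'],0,p['cx']],[0,p['fy'],p['cy']],[0,0,1.]])
q=cv2.undistortPoints(np.stack([u.ravel(),v.ravel()],1).astype(float)[:,None],K,np.array([p['k1'],0,0,0,0.]))[:,0]
z=d[::2,::2].ravel(); P=np.c_[q*z[:,None],z]@T[:3,:3].T+T[:3,3]; rgb=im[::2,::2].reshape(-1,3).astype(int)
m=(z>0)&(P[:,2]>40)&(P[:,2]<75)&(np.abs(P[:,0]-510)<160)&(np.abs(P[:,1]+262)<70)
X=P[m]; print(len(X)); 
o=m&(rgb[:,0]>rgb[:,2]+50); print('orange',P[o].min(0),P[o].max(0),o.sum())
for s in (1,-1):
  c=P[o]; c=c[s*(c[:,1]-np.median(c[:,1]))>0]; print(np.median(c,0))
E
```

```text
[ 502.73667477 -262.21225852  256.44798684] [ 1.79979844e+02 -2.22947702e-02  8.42824382e+00]
wrist rest_mid 0.93 [ 499.5 -265.2    0. ] [325, 167]
[[ 6.53739049e-04 -9.54331252e-01 -2.98749786e-01  7.47572676e+01]
 [ 9.99999455e-01  8.66930754e-04 -5.81089684e-04  4.65276425e-01]
 [ 8.13547423e-04 -2.98749244e-01  9.54331299e-01 -1.16858992e+02]
 [ 0.00000000e+00  0.00000000e+00  0.00000000e+00  1.00000000e+00]]
635
orange [ 568.68677392 -289.16895163   41.55644404] [ 610.87816171 -217.631958     56.72618164] 109
[ 585.20707687 -222.19822527   54.61459027]
[ 593.80635373 -284.94262739   54.8722416 ]
```

View pics/w1.png

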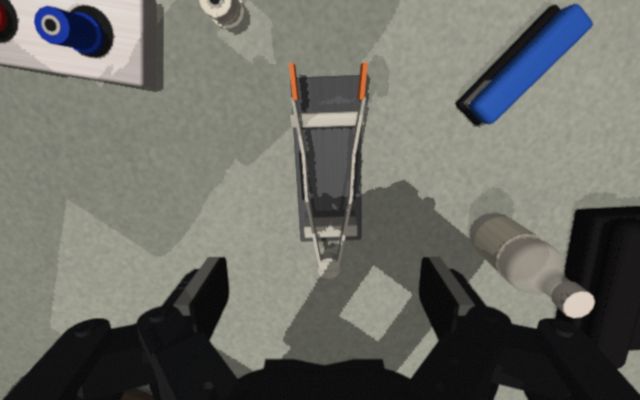

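The wrist picture shows the tongs' orange tips at about (294,82) and (364,82), with the hinge at (329,265). I intersect these pixels with the height of the tongs' top.

```bash
python3 - <<'E'
from h import *
D=np.load('w1.npz');T=D['T']
def at(u,v,z):
    r,o=ray('wrist',T,u,v); return o+r*(z-o[2])/r[2]
L=at(294,82,54.7);Rr=at(364,82,54.7);H=at(329,265,52)
m=(L+Rr)/2; print(L,Rr,m,H,np.degrees(np.arctan2(*(m-H)[1::-1])),np.linalg.norm(m-H), np.linalg.norm(L-Rr))
# left/right pads (top edges)
for a,b in [((294,63),(365,63)),((298,100),(361,100)),((304,150),(355,150)),((307,175),(352,175))]:
    A,B=at(*a,53),at(*b,53);print((A+B)/2,np.linalg.norm(A-B))
for (u,v) in [(294,82),(364,82),(329,262),(329,268),(305,165)]:print(u,v,at(u,v,50),D['d'][v,u])
E
```

```text
[ 584.48616755 -223.01080236   54.7       ] [ 593.92826157 -286.40999676   54.7       ] [ 589.20721456 -254.71039956   54.7       ] [ 402.50630409 -283.48148573   52.        ] 8.76051239902256 188.9240465699484 64.09844763634082
[ 605.43439697 -252.70002341   53.        ] 64.33736062521682
[ 573.62013922 -257.60690443   53.        ] 58.88619758094481
[ 527.32060975 -264.75019267   53.        ] 49.807355160287806
[ 502.58210033 -268.56795086   53.        ] 44.9629382849677
294 82 [ 584.60097029 -222.58791989   50.        ] 301.12027
364 82 [ 594.18233861 -286.92227532   50.        ] 299.09827
329 262 [ 405.06628615 -283.11837289   50.        ] 357.15762
329 268 [ 397.75522992 -284.24396524   50.        ] 360.04605
305 165 [ 508.4054028  -242.94814026   50.        ] 325.54205
```

```bash
python3 -m crank '[[-0.003,-0.012,-0.08,0,0,0.004,1],[-0.003,-0.012,-0.17,0,0,0.004,1],[-0.003,-0.012,-0.25,0,0,0.004,1],[-0.003,-0.012,-0.3,0,0,0.004,1],[-0.003,-0.012,-0.32,0,0,0.004,1]]'
python3 -m crank '[[0,0,-0.03,0,0,0,1],[0,0,-0.06,0,0,0,1],[0,0,-0.085,0,0,0,1],[0,0,-0.1,0,0,0,1],[0,0,-0.1,0,0,0,1]]'
python3 - <<'E'
from h import *
look('wrist',['tongs_grip','tongs_tip'],img='pics/w2.png'); look('side',['tongs_grip','tongs_tip']);look('scene',['tongs_grip','tongs_tip'])
E
```

```text
time_s: 3.9
position: [500.3, -264.2, 94.1]
ee_rot: [-179.9, 0.2, 9.1]
force: [0.3, 0.3, 0.2]
finger_gap: 85.7
grasp_force: 0.0
time_s: 4.4
position: [501.3, -265.7, 45.9]
ee_rot: [-180.0, 0.0, 9.1]
force: [0.5, 0.7, 0.4]
finger_gap: 85.6
grasp_force: 0.0
side tongs_grip 0.92 [ 504.9 -265.2   38.1] [343, 269]
side tongs_grip 0.71 [ 450.6 -478.7   -2.4] [367, 348]
side tongs_tip 0.63 [ 588.5 -254.5   42. ] [365, 253]
scene tongs_grip 0.7 [ 505.2 -266.5   44.4] [229, 244]
scene tongs_tip 0.91 [ 592.9 -255.    43.3] [257, 261]
```

View pics/w2.png

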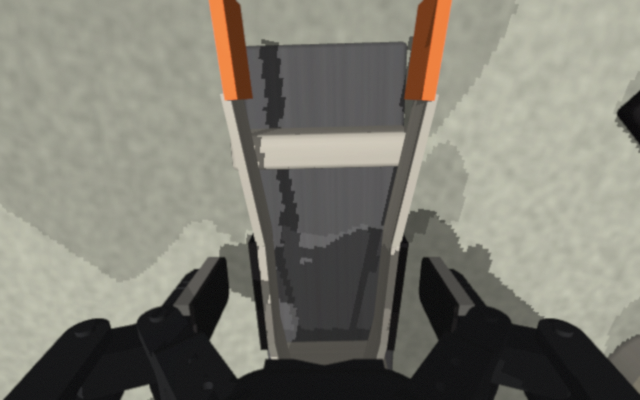

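The tongs sit centred between the fingers: the black pads run from u≈255 to 400 and the jaws from 222 to 422. I squeeze them to about 50 mm.

```bash
python3 -m crank '[[0,0,0,0,0,0,0.75],[0,0,0,0,0,0,0.68],[0,0,0,0,0,0,0.62],[0,0,0,0,0,0,0.59],[0,0,0,0,0,0,0.59]]'
python3 -m crank '[[0,0,0,0,0,0,0.585],[0,0,0,0,0,0,0.585],[0,0,0,0,0,0,0.585],[0,0,0,0,0,0,0.585],[0,0,0,0,0,0,0.585]]'
```

```text
time_s: 5.35
position: [501.8, -266.4, 46.8]
ee_rot: [180.0, -0.0, 9.0]
force: [-1.0, 1.0, 9.9]
finger_gap: 50.6
grasp_force: 8.9
time_s: 5.85
position: [501.9, -266.4, 46.9]
ee_rot: [180.0, -0.0, 9.0]
force: [-0.6, 0.3, 9.9]
finger_gap: 50.1
grasp_force: 9.1
```

```bash
python3 -m crank '[[0,0,0.01,0,0,0,0.585],[0,0,0.03,0,0,0,0.585],[0,0,0.06,0,0,0,0.585],[0,0,0.09,0,0,0,0.585],[0,0,0.12,0,0,0,0.585]]'
python3 - <<'E'
from h import *
look('wrist',['tongs_tip'],img='pics/w3.png');look('side',['tongs_grip','tongs_tip']);look('scene',['tongs_grip','tongs_tip'])
E
```

```text
time_s: 6.35
position: [501.3, -266.1, 107.4]
ee_rot: [-180.0, 0.0, 9.0]
force: [0.5, -0.3, -1.2]
finger_gap: 50.0
grasp_force: 6.2
side tongs_grip 0.94 [ 503.  -265.7  102.9] [343, 258]
side tongs_tip 0.65 [ 588.1 -247.3  104.2] [365, 240]
scene tongs_grip 0.58 [ 503.1 -265.3  103.3] [225, 228]
scene tongs_tip 0.57 [ 590.4 -256.2  101.5] [253, 246]
```

View pics/w3.png

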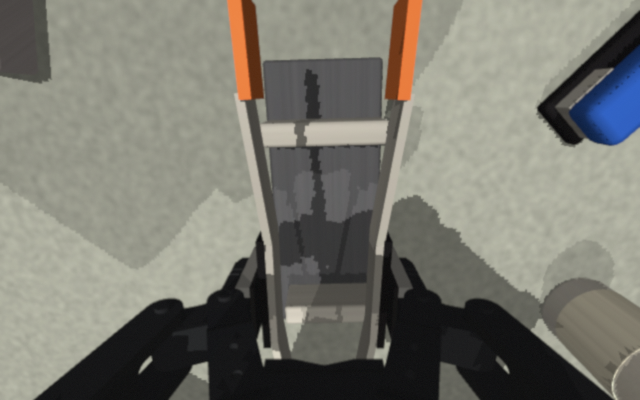

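The tongs came off the rest level: the tips are at (244,50) and (404,50), and the side and scene views put them at z≈103. I carry them to the stand.

```bash
python3 -m crank '[[0,0.03,0.02,0,0,-0.01,0.585],[0,0.09,0.05,0,0,-0.03,0.585],[0,0.17,0.08,0,0,-0.05,0.585],[-0.01,0.25,0.08,0,0,-0.07,0.585],[-0.01,0.33,0.08,0,0,-0.08,0.585]]'
python3 -m crank '[[0,0.08,0,0,0,0,0.585],[0,0.16,0,0,0,0,0.585],[-0.01,0.24,0,0,0,0,0.585],[-0.01,0.3,0,0,0,0,0.585],[-0.01,0.336,0,0,0,0,0.585]]'
python3 -m crank '[[0,0,0,0,0,0,0.585],[0,0,0,0,0,0,0.585],[0,0,0,0,0,0,0.585],[0,0,0,0,0,0,0.585],[0,0,0,0,0,0,0.585]]'
python3 - <<'E'
from h import *
im,d,T=look('wrist',['tongs_tip','new_red_mid','new_blue_mid','new_yellow_mid','stand_top'],img='pics/w4.png')
np.savez('w4',d=d,T=T)
look('side',['tongs_tip','new_red_mid','stand_top']);look('scene',['tongs_tip','new_red_mid','stand_top'])
E
```

```text
time_s: 7.25
position: [495.7, -99.8, 146.3]
ee_rot: [-180.0, 0.0, 1.7]
force: [-0.1, 0.0, -1.7]
finger_gap: 50.2
grasp_force: 6.2
time_s: 7.75
position: [490.8, 69.0, 145.8]
ee_rot: [-180.0, 0.1, 1.9]
force: [0.2, -0.5, -1.2]
finger_gap: 49.9
grasp_force: 6.2
time_s: 8.25
position: [491.5, 66.2, 146.3]
ee_rot: [180.0, 0.0, 1.8]
force: [-0.2, 0.7, -1.1]
finger_gap: 49.9
grasp_force: 6.2
wrist new_blue_mid 0.92 [596.4 -18.5  52.1] [472, 47]
wrist new_blue_mid 0.3 [605.1 153.7  52.2] [177, 21]
wrist new_yellow_mid 0.86 [606.9 149.9  51.3] [184, 18]
side tongs_tip 0.62 [580.8  72.3 139.2] [311, 163]
side stand_top 0.77 [603.8  69.4  25.6] [318, 184]
scene tongs_tip 0.91 [578.2  66.2 143.1] [340, 158]
scene tongs_tip 0.66 [ 745.9 -140.3   25.3] [337, 270]
scene new_red_mid 0.49 [608.5  70.6  52.5] [350, 187]
scene stand_top 0.85 [607.1  68.5  31.5] [348, 192]
```

View pics/w4.png

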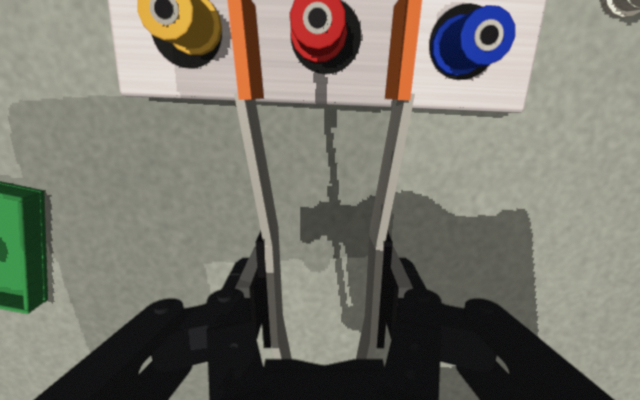

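The red bush's eye is at (317,17), yellow at (163,8) and blue at (489,35). The tips span u≈244 to 404 around the red bush. Next I work out the metric offset.

```bash
python3 - <<'E'
from h import *
D=np.load('w4.npz');T=D['T'];d=D['d']
def at(u,v,z):
    r,o=ray('wrist',T,u,v); return o+r*(z-o[2])/r[2]
def dp(u,v):
    r,o=ray('wrist',T,u,v); return o+r*np.median(d[max(v-1,0):v+2,u-1:u+2])
print('tool x',R.from_euler('xyz',robot.get_state()['ee_rot'],degrees=True).as_matrix()[:,0])
for n,u,v in [('y',163,8),('r',317,17),('b',489,35),]: print(n,at(u,v,72),dp(u,v+13))
a,b=at(122,94,30),at(523,111,30);print('edge',a,b,np.degrees(np.arctan2(*(b-a)[::-1][1:])),dp(200,70),dp(400,105))
for n,u,v in [('tipL',249,99),('tipR',400,100),('tL',243,50),('tR',404,50)]: print(n,at(u,v,153),dp(u,v-3))
E
```

```text
tool x [9.99485545e-01 3.20723089e-02 1.06990868e-04]
y [607.10837558 152.59973414  72.        ] [600.97988351 153.18269004  72.18013585]
r [605.23738676  72.68930158  72.        ] [599.15307894  72.5386928   71.6586915 ]
b [599.75550786 -18.51529997  72.        ] [593.50680312 -19.79902619  71.65169648]
edge [563.11640761 204.92487001  30.        ] [560.60891348 -69.50786694  30.        ] -90.52349743230707 [579.93283584 150.72402382  29.63796809] [564.00995398  41.8449857  146.8045954 ]
tipL [564.4501188   91.88512506 153.        ] [565.3850444   91.54564263 154.41334782]
tipR [565.67632779  43.38810553 153.        ] [566.59306156  43.78224214 154.36133449]
tL [578.91050716  93.23512935 153.        ] [579.60078104  92.89817152 154.32075746]
tR [580.4748593   43.62636551 153.        ] [581.14358377  44.00182365 154.31167567]
```

```bash
python3 -m crank '[[0.02,0.006,0,0,0,0,0.585],[0.048,0.006,-0.01,0,0,0,0.585],[0.05,0.006,-0.04,0,0,0,0.585],[0.05,0.006,-0.06,0,0,0,0.585],[0.05,0.006,-0.06,0,0,0,0.585]]'
python3 - <<'E'
from h import *
im,d,T=look('wrist',['tongs_tip'],img='pics/w5.png'); np.savez('w5',d=d,T=T)
E
```

```text
time_s: 9.45
position: [515.9, 69.8, 114.7]
ee_rot: [180.0, 0.1, 1.8]
force: [0.6, 0.7, -2.2]
finger_gap: 49.7
grasp_force: 6.2
```

View pics/w5.png

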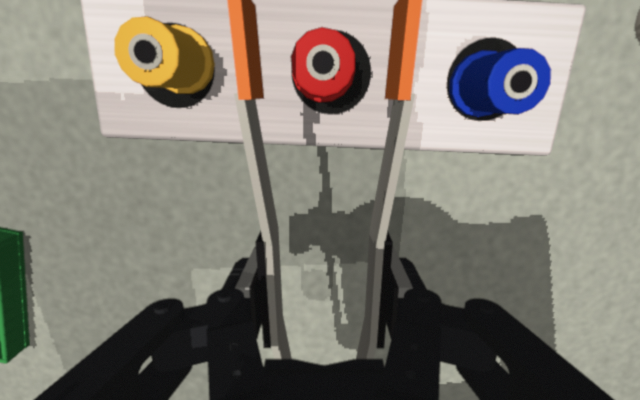

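The red eye at (323,62) lies centred between the tips' inner edges (≈259 and 391). I lower the tongs the remaining 57 mm.

```bash
python3 -m crank '[[0,0,-0.03,0,0,0,0.585],[0,0,-0.06,0,0,0,0.585],[0,0,-0.09,0,0,0,0.585],[0,0,-0.11,0,0,0,0.585],[0,0,-0.114,0,0,0,0.585]]'
python3 - <<'E'
from h import *
s=robot.get_state();print(s['position'],s['force'])
im,d,T=look('wrist',['tongs_tip'],img='pics/w6.png'); np.savez('w6',d=d,T=T)
look('side',['tongs_tip','new_red_mid']);look('scene',['tongs_tip','new_red_mid'])
E
```

```text
time_s: 10.05
position: [516.1, 69.9, 58.7]
ee_rot: [180.0, 0.1, 1.8]
force: [-0.5, -0.1, -0.3]
finger_gap: 50.3
grasp_force: 6.2
[516.14222392  69.85780992  58.73657247] [-0.46483185 -0.0863837  -0.27570867]
side tongs_tip 0.65 [601.7  72.8  56.9] [317, 178]
side tongs_tip 0.42 [434.9 367.   21.2] [242, 151]
side new_red_mid 0.58 [604.   68.7  53.9] [318, 179]
scene tongs_tip 0.72 [7.55e+02 7.42e+01 4.00e-01] [393, 226]
scene tongs_tip 0.34 [604.5 -15.1  50.6] [327, 204]
scene new_red_mid 0.68 [606.7  72.5  50.3] [349, 186]
```

View pics/w6.png

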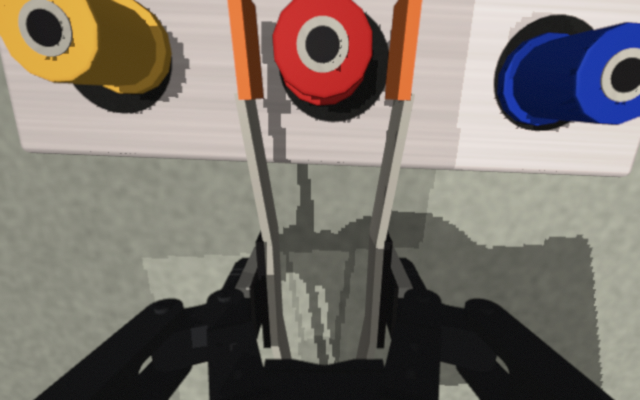

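The tips straddle the red bush, which is centred at u≈323. I close on it.

```bash
python3 -m crank '[[0,0,0,0,0,0,0.55],[0,0,0,0,0,0,0.52],[0,0,0,0,0,0,0.49],[0,0,0,0,0,0,0.46],[0,0,0,0,0,0,0.43]]'
python3 -m crank '[[0,0,0,0,0,0,0.4],[0,0,0,0,0,0,0.4],[0,0,0,0,0,0,0.4],[0,0,0,0,0,0,0.4],[0,0,0,0,0,0,0.4]]'
```

```text
time_s: 10.95
position: [516.4, 69.9, 59.3]
ee_rot: [-180.0, 0.0, 1.8]
force: [-0.3, -0.5, -0.3]
finger_gap: 39.5
grasp_force: 60.2
time_s: 11.45
position: [516.5, 69.9, 59.3]
ee_rot: [-180.0, -0.0, 1.8]
force: [-0.3, 0.0, -0.4]
finger_gap: 39.5
grasp_force: 60.2
```

```bash
python3 -m crank '[[0,0,0.005,0,0,0,0.4],[0,0,0.015,0,0,0,0.4],[0,0,0.03,0,0,0,0.4],[0,0,0.045,0,0,0,0.4],[0,0,0.055,0,0,0,0.4]]'
python3 - <<'E'
from h import *
im,d,T=look('wrist',['new_red_mid'],img='pics/w7.png'); 
look('side',['tongs_tip','new_red_mid'],img='pics/s7.png');look('scene',['tongs_tip','new_red_mid'],img='pics/c7.png')
a=cv2.imread('pics/c7.png')[140:230,290:410];b=cv2.imread('pics/s7.png')[130:220,260:380]
r=lambda m:cv2.resize(m,(400,300),interpolation=2)
cv2.imwrite('pics/c8.png',np.vstack([np.hstack([r(a),r(b)]),np.hstack([r(cv2.imread('pics/w7.png'))]*2)]))
E
```

```text
time_s: 11.95
position: [516.8, 69.9, 87.9]
ee_rot: [-180.0, -0.1, 1.8]
force: [0.3, 0.2, -2.3]
finger_gap: 39.8
grasp_force: 60.4
wrist new_red_mid 0.72 [607.   72.6  77.5] [323, 50]
side tongs_tip 0.77 [602.6  74.   81.8] [316, 172]
side tongs_tip 0.36 [604.1  72.8  80.8] [317, 173]
side new_red_mid 0.45 [606.3  71.3  82. ] [318, 173]
scene tongs_tip 0.76 [607.8  70.3  77.9] [349, 180]
scene tongs_tip 0.67 [694.4 321.7  -3.5] [426, 167]
scene new_red_mid 0.65 [ 745.2 -102.7    6.4] [347, 264]
scene new_red_mid 0.43 [607.6  69.6  80.5] [349, 179]
```

View pics/c8.png

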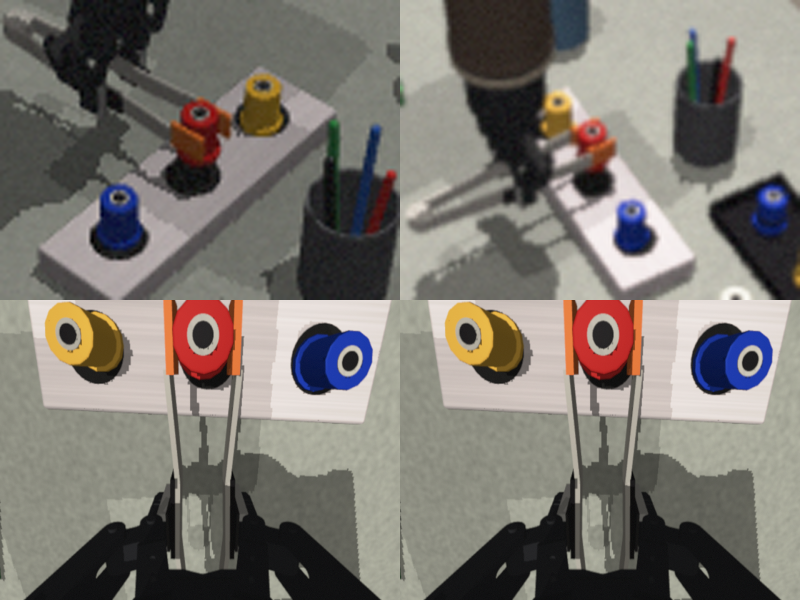

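The red bush is off the stand between the orange tips and upright. Yellow and blue haven't moved. I lift the rest of the way, to about 160 mm.

```bash
python3 -m crank '[[0,0,0.01,0,0,0,0.4],[0,0,0.035,0,0,0,0.4],[0,0,0.065,0,0,0,0.4],[0,0,0.095,0,0,0,0.4],[0,0,0.125,0,0,0,0.4]]'
python3 -m crank '[[0,0,0.03,0,0,0,0.4],[0,0,0.06,0,0,0,0.4],[0,0,0.09,0,0,0,0.4],[0,0,0.12,0,0,0,0.4],[0,0,0.135,0,0,0,0.4]]'
python3 -m crank '[[0,0,0,0,0,0,0.4],[0,0,0,0,0,0,0.4],[0,0,0,0,0,0,0.4],[0,0,0,0,0,0,0.4],[0,0,0,0,0,0,0.4]]'
python3 -m crank '[[0,0,0,0,0,0,0.4],[0,0,0,0,0,0,0.4],[0,0,0,0,0,0,0.4],[0,0,0,0,0,0,0.4],[0,0,0,0,0,0,0.4]]'
python3 - <<'E'
from h import *
im,d,T=look('wrist',['new_red_mid'],img='pics/w9.png');look('side',['tongs_tip','new_red_mid']);look('scene',['tongs_tip','new_red_mid'])
E
```

```text
time_s: 12.85
position: [516.5, 69.9, 150.9]
ee_rot: [-180.0, -0.0, 1.8]
force: [0.4, 0.8, -1.9]
finger_gap: 39.9
grasp_force: 60.5
time_s: 13.35
position: [516.9, 69.9, 218.9]
ee_rot: [-180.0, -0.1, 1.8]
force: [-0.4, -0.1, -1.3]
finger_gap: 39.7
grasp_force: 60.5
time_s: 13.85
position: [516.2, 69.9, 216.3]
ee_rot: [180.0, 0.0, 1.8]
force: [0.0, -0.2, -1.8]
finger_gap: 39.9
grasp_force: 60.5
time_s: 14.35
position: [516.4, 69.9, 216.8]
ee_rot: [-180.0, -0.0, 1.8]
force: [-0.3, 0.1, -2.3]
finger_gap: 39.4
grasp_force: 60.5
wrist new_red_mid 0.97 [608.9  76.9 206. ] [311, 43]
side tongs_tip 0.83 [604.6  74.5 210.8] [316, 144]
side tongs_tip 0.71 [ 7.406e+02 -1.026e+02 -1.000e-01] [377, 207]
side new_red_mid 0.64 [601.2  72.5 207.6] [316, 145]
scene tongs_tip 0.66 [603.2 -17.1  51.4] [326, 204]
scene tongs_tip 0.64 [605.5  72.1 211.2] [351, 141]
scene new_red_mid 0.69 [ 507.  -274.4   -1.3] [230, 257]
scene new_red_mid 0.48 [608.2  70.1 208.5] [351, 143]
```

View pics/w9.png

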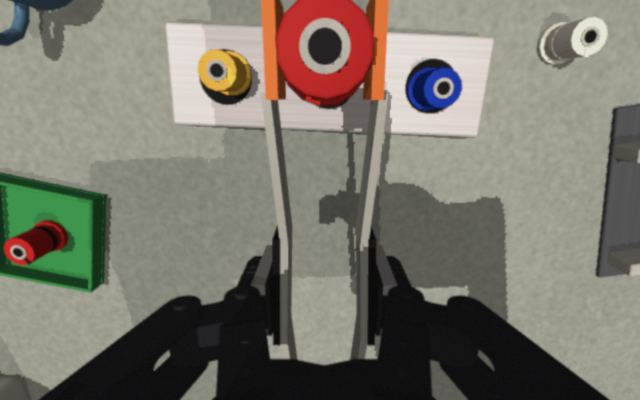

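The red bush is held upright between the tips (eye at 324,45) at z≈208, about 157 mm up. The arm is still, and yellow and blue are in place.

```bash
python3 -c "
from plant import robot
print(robot.close_job())"
```

```text
the job is handed in; nothing more can be done
None
```

The job is handed in: the new red bush, matching the old red one in the green tray, is held still in the tongs about 157 mm above where it stood on the stand, after about 14.5 s; the yellow and blue bushes on the stand were not moved.

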